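# Sweep the offcuts into the scrap tray

### The job

Clear the perforated worktop for the next glue-up: with the fingertips, sweep all four pale pine offcuts across the top and over its end into the orange scrap tray, so that they lie inside it. Push them along the surface, never pick one up, and leave the two dark turned knobs, the pencil and the other tools standing or lying where they are.

Things in the scene. Friction and masses are not known exactly. Their poses are not given: they have to be found in the camera images.
- worktop: Brown perforated clamping worktop, fixed: 300 mm deep (own x, roughly away from the robot), 400 mm long (own y), top surface 70 mm above the bench. Origin: centre of its underside at bench level. Aluminium fence 20 mm thick, 36 mm high on the top along the far edge, front face 130 mm in +x of the origin; near edge and both ends open. Dark 20 mm dots: dog holes, flush, things slide over them.
- scrap_tray: Plain orange open tray, fixed, empty at first, 280 mm (own x) by 150 mm (own y) by 66 mm high, walls and floor 4 mm. A long side stands flush against the left or the right end of the worktop, rim 4 mm below the worktop's surface, axes parallel to the worktop's. Origin: centre of its underside, at bench level, 275 mm from the worktop's origin along the worktop's +y or -y.
- fixings_tray: Grey steel tray of the same size with three compartments of screws and dowels, fixed, at the other end of the worktop. No offcut belongs in it. Origin: centre of its underside.
- offcut_block: Pale pine offcut lying loose on the worktop, 46 mm (its own x) by 34 mm (y) by 22 mm high, about 22 g. Origin: its centre, 11 mm above the top.
- offcut_wedge: Pale pine mitre offcut lying loose on the worktop: right-angled triangle with two 52 mm sides along its own x and y, 22 mm high, about 20 g. Origin: the triangle's centroid at mid height, 17 mm from each of these two sides and at most 39 mm from a corner.
- offcut_disc: Pale pine disc sawn from a round rail, lying flat, loose on the worktop, 40 mm in diameter, 22 mm high, about 20 g. Origin: its centre.
- offcut_rebate: Pale pine rebated offcut lying loose on the worktop, 48 mm (its own x) by 36 mm (y) by 22 mm high, with a step along one side that is only 12 mm high, about 22 g. Origin: centre of its 48 by 36 mm outline, 11 mm above the top.
- knob_a: Finished dark walnut drawer knob standing on the worktop along its middle line, 32 mm in diameter, 28 mm high. Not part of the job; leave it where it is. Origin: centre of its underside.
- knob_b: The second knob, the same, also near the middle line of the worktop. Not part of the job; leave it where it is. Origin: centre of its underside.
- pencil: Red flat carpenter's pencil, 115 by 14 by 8 mm, lying on the worktop between the knobs, along the worktop's length. Not part of the job; leave it where it is. Origin: the middle of its underside.
- try_square: Try square lying on the bench to the robot's right, clear of the worktop: wooden stock 115 by 30 by 18 mm, steel blade 150 mm. Not part of the job; leave it where it is. Origin: middle of the stock's end where the blade leaves it, at bench level.
- tape_measure: Yellow and black tape measure standing on the bench in front of the worktop, to the right, 70 by 40 by 64 mm. Not part of the job; leave it where it is. Origin: centre of its underside.
- glue_bottle: Yellow glue bottle standing on the bench to the left, 64 mm in diameter, 170 mm high. Not part of the job; leave it where it is. Origin: centre of its underside.

How it is judged:
By the outcome, as a careful person would: the job done as asked, in the order asked, and still so for the second after the job is handed in, with the robot touching nothing.
It also fails if it takes over 72 s, if anything falls off the work surface, if the arm or the gripper's body presses on something with over 40 N, if the wrist force passes 120 N, or if a joint passes its speed limit or range.

### The arm

A 6-joint arm with a two-finger parallel gripper is mounted at the origin on the work surface. World frame = base frame: x ahead of the robot, y to its left, z up, the work surface at z = 0. Lengths are in m, angles in rad, forces in N, time in s.
With the tool pointing down it reaches from about 0.425 to 0.95 m from the base axis. Payload 3.5 kg.
Tool frame: the origin (TCP) lies between the finger pads; the fingertips stand 19 mm ahead of it and the grasp point (between the pads) is the TCP; z points along the fingers, y is the line along which they close (so a half turn about z gives the same grasp; the last joint's range is limited). The gripper opens to 85 mm and grips with 20 to 120 N. Pads are 22 mm wide; open, the fingers measure 114 mm over their backs; the gripper's body (76 mm by 85 mm) begins 54 mm behind the grasp point. The pads swing forward as they close: fully open they stand 13 mm farther back than shut.
Start: joints at [-1.31, 0.286, 1.577, -0, 1.279, -0.15], TCP at [0.27, -0.619, 0.219] pointing down, gripper open.
Joint ranges: [-2.77, 2.77], [-0.9, 2.22], [0.21, 2.48], [-1.53, 4.67], [0.24, 2.81], [-2.84, 2.84]. Speed limits (rad/s): [2.79, 2.79, 3.14, 3.14, 3.14, 3.14].

### API

Orientations are given as a unit quaternion [x, y, z, w].
In Python, from plant import monitor, eyes, ctrl gives the robot as it stands.
- The arm moves only by the shell command python3 -m handwheel 'ROWS' [FORCE]. ROWS is JSON, a list of rows, each a list of 7 numbers: the shift along the tool's x, y, z in units of 40 cm (1.0 is 40 cm), then the turn, a rotation vector about the tool's x, y, z in units of pi rad (1.0 is pi rad), then the opening, from -1 (shut) to 1 (fully open). A call has 1 to 12 rows; each row is the pose to reach, as a shift and turn from the pose commanded when the call began, along the tool's axes at that moment, turning the shorter way round; what a row does not reach only later rows make up. A row lasts 1/8 s, in which the tool goes at most 62.5 mm and 10.7 degrees, less where a joint would pass 70% of its speed; a pose out of reach is approached as far as the arm can. A call with a number of a shift or a turn outside -1 to 1 is refused whole. A call with a gripper value outside its range is refused whole. The fingers move at their own pace and stop on an object; FORCE is the grip in N (left out, the last holds). Time passes only in rows, so rows that repeat a pose let the fingers close. It gives the time, the measured TCP pose, the force, the opening and the grip force at its end, in the units of the state.
- monitor.get_state(): the state, without advancing time (a new reading comes with each control period).
- eyes.read_camera(name): name is "scene" or "top" or "wrist"; returns the picture (420x560x3 uint8, red, green, blue); there is no depth.
- eyes.camera_params(name): a dict with "K" (3x3 intrinsics, pixels), "R" (3x3) and "t" (3): a world point X has camera coordinates R X + t. Camera axes: x right, y down, z forward; pixel columns grow to the right and rows downward; lengths in m; the calibration is good to about 2 mm. The wrist camera is an equidistant fisheye: a pixel r from the principal point sees the ray r / f radians off the axis. A picture is of the moment at which its call begins: read the wrist's pose just before it. camera_params takes no time and is no camera call; for the wrist camera it gives the pose at the moment of the call.
- ctrl.sign_off(): hands the job in; it is judged then, once.
The state is a dict: "time": time; "qpos": joint angles; "dq": joint speeds; "joint_efforts": joint torques, N m; "eef_pos": TCP position; "tcp_rot": TCP orientation; "contact_force": force on the tool from outside, world axes, zero at the start; "wrist_torque": the same for the moment, N m; "opening": opening from 0.0 (shut) to 1.0 (fully open); "finger_force": force on a finger pad.
Only numpy, scipy, OpenCV 4.12 (cv2) and the standard library are available. Lean on these libraries where they do the work, as an engineer would, in place of code of your own. Each camera call takes 0.05 s, during which the arm holds its last target. There are 200 camera calls.

## Working session

There is one attempt and no reset: what is moved stays moved. The work goes in short steps, Python scripts to look and compute and a shell command to move; the robot and the scene stay as the last step left them, time stands still between calls to the robot, and variables do not carry over. Pictures are saved under pics/ and viewed, at most 10 in all, crops included, and the job is handed in when it is done.

```bash
mkdir -p pics; ls; python3 - <<'E'
from plant import monitor, eyes, ctrl
import cv2,numpy as np
s=monitor.get_state();print(s['time'],s['eef_pos'],s['tcp_rot'],s['opening'])
for n in("top","scene"):
    im=eyes.read_camera(n);np.save(f'pics/{n}.npy',im);cv2.imwrite(f'pics/{n}1.png',im[:,:,::-1])
    p=eyes.camera_params(n);print(n,np.round(p['K'],1).tolist(),np.round(p['R'],3).tolist(),np.round(p['t'],3))
E
```

```text
pics
0.0 [ 0.26941234 -0.61812905  0.21781022] [ 9.78972139e-01  2.03990401e-01 -7.59163891e-05 -1.20876286e-03] 0.9999977480036927
top [[487.9, 0.0, 275.2], [0.0, 487.9, 209.0], [0.0, 0.0, 1.0]] [[0.057, -0.998, -0.006], [-0.978, -0.055, -0.201], [0.2, 0.017, -0.98]] [-0.009  0.515  1.329]
scene [[409.6, 0.0, 276.4], [0.0, 409.6, 209.3], [0.0, 0.0, 1.0]] [[0.82, 0.573, 0.006], [0.484, -0.687, -0.542], [-0.307, 0.447, -0.841]] [-0.419 -0.198  1.329]
```

View pics/top1.png

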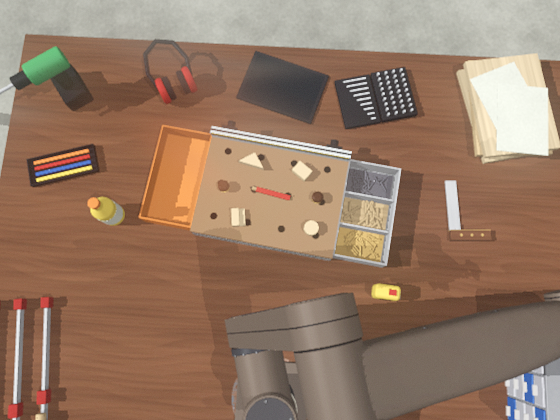

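View pics/scene1.png

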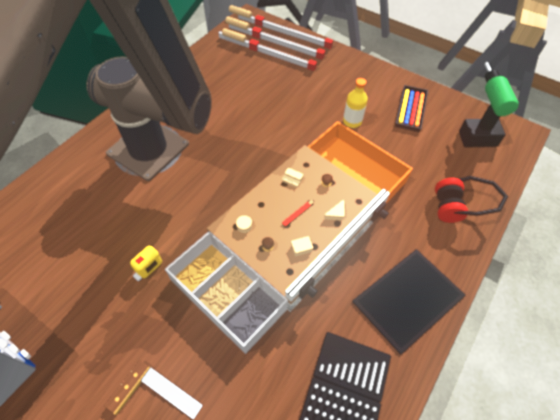

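The tray is at the left end (top picture around 175,175). The wedge is at about (252,160), block (302,170), rebate (238,217) and disc (311,228). The knobs are at (223,185) and (318,198), and the pencil at (271,193). Next I enlarge the worktop and convert pixels to positions.

```bash
cat > h.py <<'E'
import numpy as np,cv2
from plant import monitor,eyes
def ray(p,n,z):
    P=eyes.camera_params(n);K,R,t=map(np.array,(P['K'],P['R'],P['t']))
    d=R.T@np.linalg.inv(K)@np.array([p[0],p[1],1.]);c=-R.T@t
    return (c+d*(z-c[2])/d[2])[:2]
def proj(X,n):
    P=eyes.camera_params(n);q=np.array(P['K'])@(np.array(P['R'])@np.array(X)+P['t']);return q[:2]/q[2]
E
python3 - <<'E'
from h import *
im=np.load('pics/top.npy')
c=cv2.resize(im[115:275,180:360],None,fx=4.4,fy=3.7*4.4/3.7*600/704,interpolation=cv2.INTER_CUBIC) if 0 else cv2.resize(im[120:270,185:360],None,fx=4,fy=4,interpolation=cv2.INTER_CUBIC)
cv2.imwrite('pics/crop.png',c[:,:,::-1])
hsv=cv2.cvtColor(im,cv2.COLOR_RGB2HSV)
def blobs(m,z,lab,lo=25):
    n,l,st,ce=cv2.connectedComponentsWithStats(m.astype(np.uint8))
    for i in range(1,n):
        if st[i,4]>=lo and 190<ce[i][0]<350 and 135<ce[i][1]<260: print(lab,np.round(ce[i],1),st[i,4],np.round(ray(ce[i],'top',z),3))
print([im[y,x].tolist() for x,y in((252,160),(302,170),(311,228),(260,210),(223,185))])
blobs((im[:,:,2]>135)&(im[:,:,0]>195),.092,'pine')
blobs(im.max(2)<95,.085,'dark',10)
blobs((im[:,:,0]>150)&(im[:,:,1]<90),.078,'pencil')
o=(hsv[:,:,0]<16)&(hsv[:,:,1]>190)&(hsv[:,:,2]>150);n,l,st,ce=cv2.connectedComponentsWithStats(o.astype(np.uint8))
for i in range(1,n):
    if st[i,4]>500:
        b=cv2.boxPoints(cv2.minAreaRect(np.argwhere(l==i)[:,::-1].astype(np.float32)));print('tray',ce[i],b.tolist(),[np.round(ray(q,'top',.066),3).tolist() for q in b])
E
```

```text
[[252, 233, 197], [251, 233, 197], [252, 232, 197], [195, 162, 125], [154, 107, 80]]
pine [281.3 139.4] 367 [0.708 0.014]
pine [280.3 143.7] 446 [0.695 0.016]
pine [251.5 159.9] 197 [0.643 0.093]
pine [301.4 170. ] 228 [ 0.621 -0.047]
pine [237.4 216.4] 240 [0.48  0.121]
pine [310.7 227.1] 184 [ 0.461 -0.08 ]
dark [334.1 144.1] 63 [ 0.705 -0.137]
dark [227.6 150.8] 11 [0.668 0.163]
dark [260.8 156.9] 23 [0.655 0.069]
dark [293.3 162.7] 19 [ 0.643 -0.024]
dark [327.  169.2] 23 [ 0.63  -0.119]
dark [321.9 202.1] 14 [ 0.534 -0.109]
dark [213.  215.5] 24 [0.48  0.189]
dark [247.5 222. ] 20 [0.467 0.093]
dark [280.9 228.5] 23 [0.454 0.001]
dark [315.6 235.6] 16 [ 0.44  -0.095]
```

View pics/crop.png

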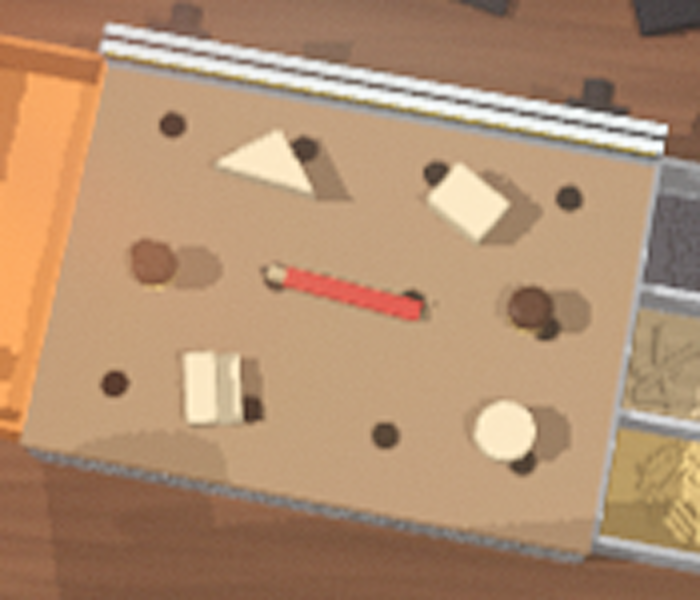

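The crop (4x, from top-picture pixel 185,120) shows the worktop's front corners at (25,440) and (585,555), and the knob tops at (152,260) and (530,307). The pencil runs from (270,272) to (422,310). Both lanes are clear, so I convert everything to the worktop frame.

```bash
cat >> h.py <<'E'
def cp(x,y): return ((x+.5)/4-.5+185,(y+.5)/4-.5+120)
H=[(x,y) for x,y in((115,383),(386,435),(172,125),(568,198))]
h=[ray(cp(*p),'top',.07) for p in H]
d=(h[0]-h[1])/np.linalg.norm(h[0]-h[1])+(h[2]-h[3])/np.linalg.norm(h[2]-h[3])
fl,fr=[ray(cp(*p),'top',.07) for p in((25,440),(590,553))]
d=d+(fl-fr)/np.linalg.norm(fl-fr)
wy=d/np.linalg.norm(d);wx=np.array([wy[1],-wy[0]])
O=(fl+fr)/2+.15*wx
def tow(p): q=np.array(p)[:2]-O;return np.round([q@wx*1000,q@wy*1000],1)
def tob(x,y): return O+wx*x/1000+wy*y/1000
E
python3 - <<'E'
from h import *
print('O',O,'yaw',np.degrees(np.arctan2(wx[1],wx[0])),'len',np.linalg.norm(fl-fr))
for n,p,z in[('knobL',(152,258),.098),('knobR',(530,306),.098),('penL',(268,272),.078),('penR',(422,310),.078),('w1',(215,162),.092),('w2',(278,130),.092),('w3',(313,193),.092),
 ('b1',(428,200),.092),('b2',(462,164),.092),('b3',(510,205),.092),('b4',(477,243),.092),('disc',(506,431),.092),('r1',(182,351),.092),('r2',(187,425),.092),('r3',(241,424),.082),('r4',(241,353),.082),('fenceL',(105,62),.07),('fenceR',(655,160),.07)]:
    print(n,tow(ray(cp(*p),'top',z)))
s=monitor.get_state();R=np.array(__import__('scipy.spatial.transform',fromlist=['R']).Rotation.from_quat(s['tcp_rot']).as_matrix())
t=tob(78,-165);v=R.T@(np.append(t,.2)-s['eef_pos']);print('target',t,'shift/0.4',v/.4,'tool x yaw',np.degrees(np.arctan2(R[1,0],R[0,0])),'need',np.degrees(np.arctan2(wy[1],wy[0])))
E
```

```text
O [0.5597447  0.03242193] yaw -7.859962091585211 len 0.3973814734670943
knobL [-11.5 135.5]
knobR [   5.1 -126.9]
penL [-1.2 56.8]
penR [ -7.3 -54.2]
w1 [ 66.2 108. ]
w2 [97.7 69.4]
w3 [57.2 36. ]
b1 [ 67.7 -43.8]
b2 [ 98.  -62.3]
b3 [  75.1 -100.6]
b4 [ 43.7 -83. ]
disc [ -82.7 -126.5]
r1 [-70.7 102.1]
r2 [-120.4   87.8]
r3 [-111.1   52.8]
r4 [-62.3  63.1]
fenceL [130.9 204.8]
fenceR [ 134.1 -196.4]
target [ 0.61444777 -0.14169462] shift/0.4 [ 1.26654766 -0.74757977  0.04687779] tool x yaw 23.539498080694234 need 82.1400379084148
```

```bash
cat >> h.py <<'E'
from scipy.spatial.transform import Rotation
def goto(x,y,z):
    s=monitor.get_state();R=Rotation.from_quat(s['tcp_rot']).as_matrix()
    T=np.c_[np.append(wy,0),np.append(wx,0),[0,0,-1]]
    print('t',round(s['time'],2),'at',tow(s['eef_pos']),np.round(s['eef_pos'][2],4),'open',round(s['opening'],2),'F',np.round(s['contact_force'],1))
    print('rows',np.round(R.T@(np.append(tob(x,y),z)-s['eef_pos'])/.4,4),np.round(Rotation.from_matrix(R.T@T).as_rotvec()/np.pi,4))
E
python3 -m handwheel '[[0.74,-0.5575,0,0,0,-0.326,-0.4],[0.74,-0.5575,0,0,0,-0.326,-0.4],[0.74,-0.5575,0,0,0,-0.326,-0.4],[0.74,-0.5575,0,0,0,-0.326,-0.4],[0.74,-0.5575,0,0,0,-0.326,-0.4],[0.74,-0.5575,0,0,0,-0.326,-0.4],[0.74,-0.5575,0,0,0,-0.326,-0.4],[0.74,-0.5575,0,0,0,-0.326,-0.4],[0.74,-0.5575,0,0,0,-0.326,-0.4]]'
python3 -c "
from h import *
goto(74,5,.15)"
```

```text
time: 1.23
eef_pos: [0.4513, -0.2973, 0.219]
tcp_rot: [0.754, 0.657, -0.0, -0.0]
contact_force: [-0.0, -0.8, -1.0]
opening: 0.3
finger_force: 0.0
t 1.23 at [ -62.4 -341.4] 0.219 open 0.3 F [-0.  -0.8 -1. ]
rows [0.8663 0.3404 0.1724] [-0.0001 -0.     -0.0002]
```

```bash
python3 -m handwheel '[[0.866,0.34,0.05,0,0,0,-0.4],[0.866,0.34,0.05,0,0,0,-0.4],[0.866,0.34,0.05,0,0,0,-0.4],[0.866,0.34,0.05,0,0,0,-0.4],[0.866,0.34,0.05,0,0,0,-0.4],[0.866,0.34,0.05,0,0,0,-0.4],[0.866,0.34,0.12,0,0,0,-0.4],[0.866,0.34,0.2,0,0,0,-0.4],[0.866,0.34,0.27,0,0,0,-0.4],[0.866,0.34,0.3,0,0,0,-0.4],[0.866,0.34,0.32,0,0,0,-0.4],[0.866,0.34,0.32,0,0,0,-0.4]]'
python3 - <<'E'
from h import *
goto(74,216,.091)
im=eyes.read_camera('wrist');cv2.imwrite('pics/w1.png',im[:,:,::-1])
E
```

```text
time: 2.72
eef_pos: [0.6339, 0.0281, 0.0915]
tcp_rot: [0.754, 0.657, 0.0, 0.0]
contact_force: [-0.2, -0.4, 0.7]
opening: 0.297
finger_force: 0.0
t 2.73 at [74.   5.8] 0.0915 open 0.3 F [-0.2 -0.4  0.7]
rows [5.254e-01 3.000e-04 1.200e-03] [0.0001 0.     0.0002]
```

View pics/w1.png

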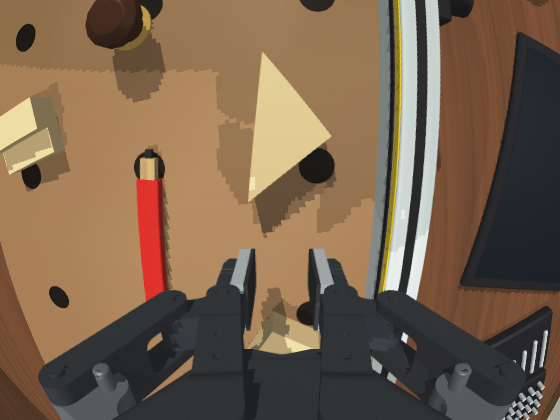

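The fingers are behind the wedge: its trailing corner is at (250,200) and the finger tips at (245,255) and (318,255). The lane ahead is clear, so I sweep.

```bash
python3 -m handwheel '[[0.03,0,0,0,0,0,-0.4],[0.06,0,0,0,0,0,-0.4],[0.1,0,0,0,0,0,-0.4],[0.14,0,0,0,0,0,-0.4],[0.18,0,0,0,0,0,-0.4],[0.22,0,0,0,0,0,-0.4],[0.26,0,0,0,0,0,-0.4],[0.3,0,0,0,0,0,-0.4],[0.34,0,0,0,0,0,-0.4],[0.38,0,0,0,0,0,-0.4],[0.41,0,0,0,0,0,-0.4],[0.42,0,0,0,0,0,-0.4]]'
python3 - <<'E'
from h import *
goto(74,216,.091)
im=eyes.read_camera('wrist');cv2.imwrite('pics/w2.png',im[:,:,::-1])
E
```

```text
time: 4.28
eef_pos: [0.6563, 0.1959, 0.0912]
tcp_rot: [0.753, 0.658, -0.0, 0.0]
contact_force: [-0.4, -1.4, 0.4]
opening: 0.299
finger_force: 0.0
t 4.28 at [ 73.3 175.2] 0.0912 open 0.3 F [-0.4 -1.4  0.4]
rows [0.1021 0.0019 0.0005] [0.     0.     0.0007]
```

View pics/w2.png

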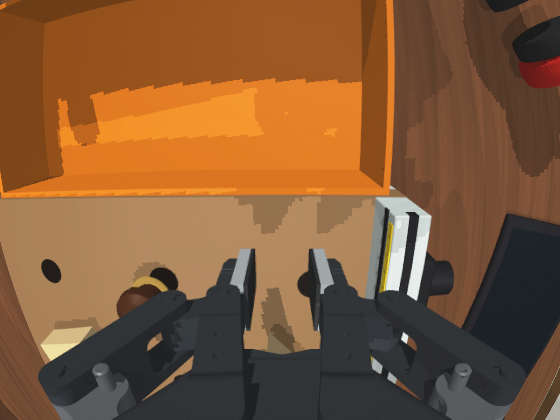

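The wedge isn't ahead of the fingers and isn't visible in the tray. I check the top view.

```bash
python3 - <<'E'
from h import *
im=eyes.read_camera('top')[110:270,130:360];sc=eyes.read_camera('scene')[115:300,200:430]
o=np.vstack([cv2.resize(im,(460,320)),]);o2=cv2.resize(sc,(398,320))
cv2.imwrite('pics/c3.png',cv2.resize(np.hstack([o,o2]),(800,298))[:,:,::-1])
E
```

```text
(no output)
```

View pics/c3.png

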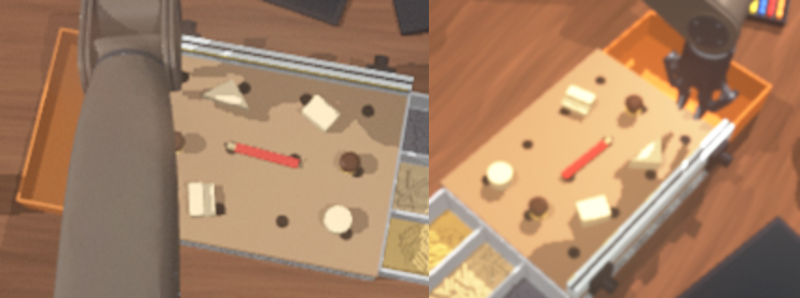

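The wedge hasn't moved, so the tips must have passed over it. They stand higher than I assumed. I probe downward gently here, over clear worktop.

```bash
python3 -m handwheel '[[0,0,0.006,0,0,0,-0.4],[0,0,0.012,0,0,0,-0.4],[0,0,0.018,0,0,0,-0.4],[0,0,0.018,0,0,0,-0.4]]'
python3 - <<'E'
from h import *
s=monitor.get_state();print(s['eef_pos'],s['contact_force'])
im=eyes.read_camera('top');m=(im[:,:,2]>135)&(im[:,:,0]>195)
n,l,st,ce=cv2.connectedComponentsWithStats(m.astype(np.uint8))
for i in range(1,n):
    if st[i,4]>80 and 190<ce[i][0]<350 and 145<ce[i][1]<260: print(ce[i],st[i,4],tow(ray(ce[i],'top',.092)))
sc=eyes.read_camera('scene');u,v=map(int,proj([*s['eef_pos'][:2],.08],'scene'));print(u,v)
cv2.imwrite('pics/c4.png',cv2.resize(sc[v-50:v+50,u-65:u+65],(780,600),interpolation=cv2.INTER_CUBIC)[:,:,::-1])
print('tip@z=.07 in crop',(proj([*s['eef_pos'][:2],.07],'scene')-[u-65,v-50])*6)
E
```

```text
time: 4.92
eef_pos: [0.6561, 0.1949, 0.0836]
tcp_rot: [0.754, 0.657, -0.0, -0.0]
contact_force: [0.0, 0.1, -0.3]
opening: 0.301
finger_force: 0.0
[0.65605799 0.19487464 0.08356864] [ 0.0047161   0.12056817 -0.29137052]
[303.86666667 148.00952381] 105 [136.4 -65.9]
[251.5        159.89634146] 164 [73.9 72. ]
[301.00913242 170.60273973] 219 [ 69.9 -70. ]
[237.39419087 216.43983402] 241 [-91.6  77.2]
[310.56382979 227.18617021] 188 [ -82.4 -124.9]
358 188
tip@z=.07 in crop [389.4584132  317.51675961]
```

View pics/c4.png

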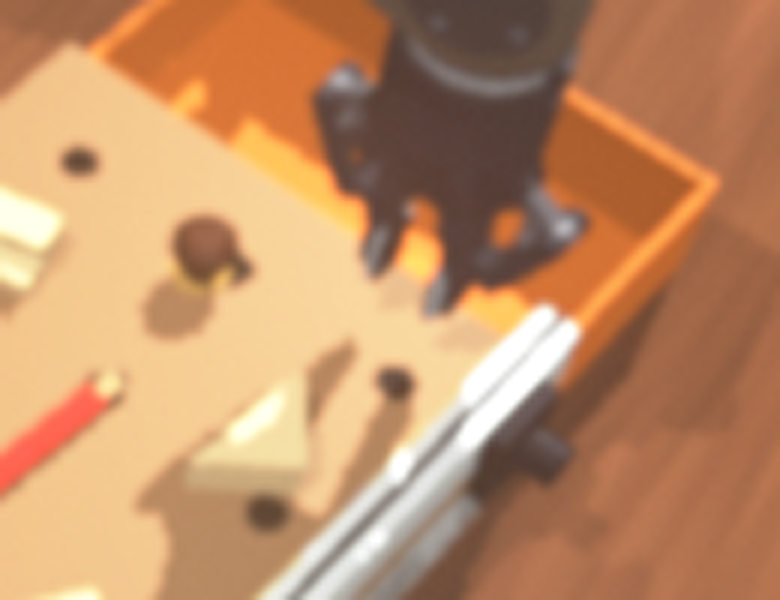

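The tips and their shadows (at 375,275 and 435,305 in the crop) are still well apart, so the tips remain roughly 15 mm above the top. I keep probing down.

```bash
for i in 1; do python3 -m handwheel '[[0,0,0.008,0,0,0,-0.4],[0,0,0.016,0,0,0,-0.4],[0,0,0.016,0,0,0,-0.4]]' | egrep 'eef|contact'; done
python3 -m handwheel '[[0,0,0.006,0,0,0,-0.4],[0,0,0.006,0,0,0,-0.4]]' | egrep 'eef|contact'
```

```text
eef_pos: [0.6559, 0.1951, 0.077]
contact_force: [0.5, 0.1, -0.1]
eef_pos: [0.6562, 0.1951, 0.0749]
contact_force: [0.4, -0.8, -0.4]
```

```bash
python3 -m handwheel '[[0,0,0.006,0,0,0,-0.4],[0,0,0.006,0,0,0,-0.4]]' | egrep 'eef|contact'
python3 - <<'E'
from h import *
s=monitor.get_state()
sc=eyes.read_camera('scene');u,v=map(int,proj([*s['eef_pos'][:2],.08],'scene'))
cv2.imwrite('pics/c5.png',cv2.resize(sc[v-35:v+35,u-45:u+45],(780,600),interpolation=cv2.INTER_CUBIC)[:,:,::-1])
for z in(.07,.08,.09):print(z,(proj([*s['eef_pos'][:2],z],'scene')-[u-45,v-35])*8.6)
E
```

```text
eef_pos: [0.6561, 0.1951, 0.0725]
contact_force: [0.2, 0.1, 0.5]
0.07 [386.7518666  325.80079018]
0.08 [392.06352107 308.01813731]
0.09 [397.45352236 289.97319062]
```

View pics/c5.png

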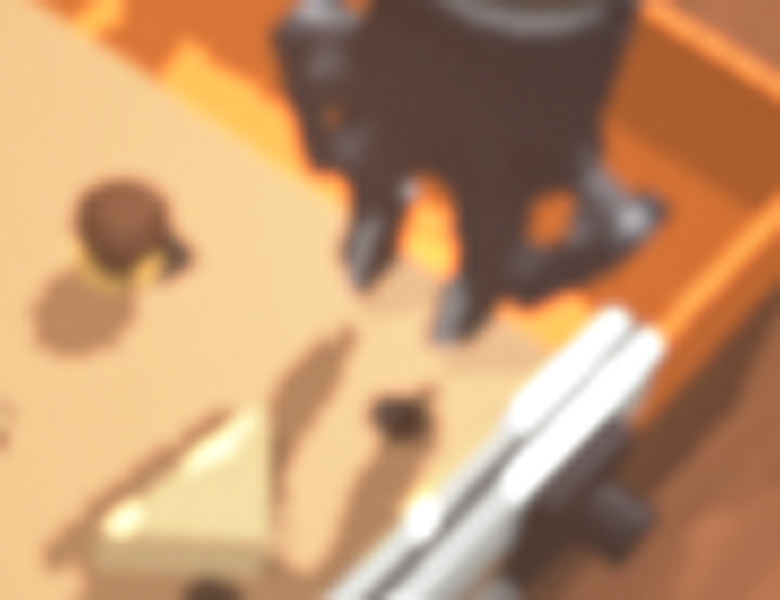

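The tips are now about 6 mm above the top, so the real tip is some 20 mm higher than the reported TCP implied. I probe the rest in small steps.

```bash
for i in 1; do python3 -m handwheel '[[0,0,0.004,0,0,0,-0.4],[0,0,0.004,0,0,0,-0.4]]' | egrep 'eef|contact';done
python3 -m handwheel '[[0,0,0.005,0,0,0,-0.4],[0,0,0.005,0,0,0,-0.4]]' | egrep 'eef|contact'
```

```text
eef_pos: [0.6562, 0.1951, 0.071]
contact_force: [-0.2, 0.0, -0.2]
eef_pos: [0.6561, 0.1951, 0.0689]
contact_force: [0.6, -0.8, 0.3]
```

```bash
python3 -m handwheel '[[0,0,0.004,0,0,0,-0.4],[0,0,0.004,0,0,0,-0.4]]' | egrep 'time|eef|contact'
```

```text
time: 6.7
eef_pos: [0.6562, 0.195, 0.0674]
contact_force: [0.2, -0.1, 0.1]
```

```bash
python3 -m handwheel '[[0,0,0.004,0,0,0,-0.4],[0,0,0.004,0,0,0,-0.4]]' | egrep 'time|eef|contact'
```

```text
time: 6.95
eef_pos: [0.6562, 0.195, 0.0658]
contact_force: [0.5, -0.8, -0.4]
```

```bash
python3 -m handwheel '[[0,0,0.004,0,0,0,-0.4],[0,0,0.004,0,0,0,-0.4]]' | egrep 'time|eef|contact'
```

```text
time: 7.2
eef_pos: [0.6562, 0.1951, 0.0642]
contact_force: [0.6, 0.3, -0.7]
```

```bash
python3 -m handwheel '[[0,0,0.004,0,0,0,-0.4],[0,0,0.004,0,0,0,-0.4]]' | egrep 'time|eef|contact'
```

```text
time: 7.45
eef_pos: [0.6562, 0.1951, 0.0626]
contact_force: [0.2, -0.2, 0.2]
```

```bash
python3 -m handwheel '[[0,0,0.004,0,0,0,-0.4],[0,0,0.004,0,0,0,-0.4]]' | egrep 'time|eef|contact'
```

```text
time: 7.7
eef_pos: [0.6562, 0.195, 0.061]
contact_force: [-0.6, -0.0, -0.2]
```

```bash
python3 -m handwheel '[[0,0,0.004,0,0,0,-0.4],[0,0,0.004,0,0,0,-0.4]]' | egrep 'time|eef|contact'
```

```text
time: 7.95
eef_pos: [0.6562, 0.1951, 0.0594]
contact_force: [0.1, 0.4, -0.3]
```

```bash
python3 - <<'E'
from h import *
s=monitor.get_state()
print(s['eef_pos'],s['qpos'],s['joint_efforts'],s['finger_force'])
P=eyes.camera_params('wrist');R,t=np.array(P['R']),np.array(P['t']);c=-R.T@t;print('wristcam pos',c,'axis',R[2])
sc=eyes.read_camera('scene');u,v=map(int,proj([*s['eef_pos'][:2],.08],'scene'))
a=cv2.resize(sc[v-40:v+40,u-40:u+40],(400,400),interpolation=cv2.INTER_CUBIC)
w=cv2.resize(eyes.read_camera('wrist'),(400,300))
cv2.imwrite('pics/c6.png',np.hstack([a,np.vstack([w,np.zeros((100,400,3),np.uint8)])])[:,:,::-1])
for z in(.07,.08,.09):print(z,(proj([*s['eef_pos'][:2],z],'scene')-[u-40,v-40])*5)
E
```

```text
[0.65619051 0.19505202 0.05943257] [1.40998957e-01 4.65594010e-01 1.65208778e+00 1.94025338e-06
 1.02423273e+00 2.76863537e-01] [-6.19707935e-03 -4.38465214e+01 -2.58884132e+01 -1.87828846e-04
 -5.54344108e-03  1.59716112e-06] 0.0
wristcam pos [0.66680551 0.26746178 0.2137896 ] axis [-0.03752562 -0.28150745 -0.958825  ]
0.07 [199.90739619 214.49813948]
0.08 [202.9960249  204.15970128]
0.09 [206.130212   193.66876735]
```

View pics/c6.png

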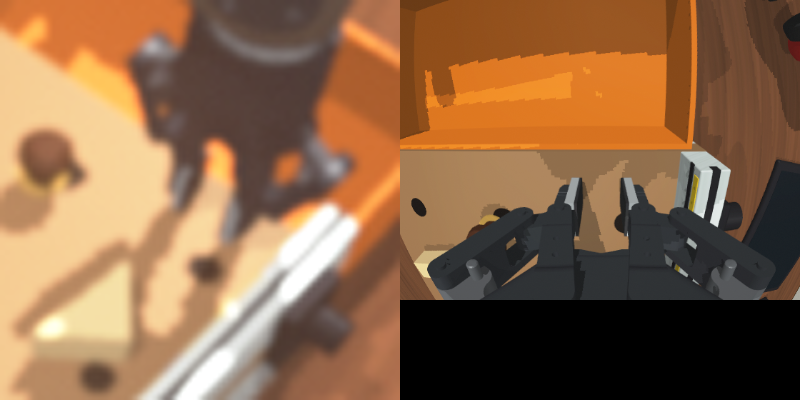

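The tips (at 180,208 and 230,238 in the left half) now look close to the surface, with their shadows nearly touching them. A little further down.

```bash
python3 -m handwheel '[[0,0,0.004,0,0,0,-0.4],[0,0,0.004,0,0,0,-0.4]]' | egrep 'eef|contact'
```

```text
eef_pos: [0.6563, 0.1951, 0.058]
contact_force: [-0.3, -0.3, 0.2]
```

```bash
python3 -m handwheel '[[0,0,0.004,0,0,0,-0.4],[0,0,0.004,0,0,0,-0.4]]' | egrep 'time|eef|contact'
```

```text
time: 8.55
eef_pos: [0.6565, 0.1951, 0.0579]
contact_force: [-2.2, -0.8, 6.5]
```

Contact comes at a reported TCP z of 0.058, so the sweep height is about 0.063. I go back behind the wedge.

```bash
python3 -m handwheel '[[0,0,-0.13,0,0,0,-0.4],[-0.14,0,-0.13,0,0,0,-0.4],[-0.28,0,-0.13,0,0,0,-0.4],[-0.426,0,-0.13,0,0,0,-0.4],[-0.426,0,-0.13,0,0,0,-0.4],[-0.426,0,-0.07,0,0,0,-0.4],[-0.426,0,-0.03,0,0,0,-0.4],[-0.426,0,-0.013,0,0,0,-0.4],[-0.426,0,-0.013,0,0,0,-0.4]]'|egrep 'eef|cont'
python3 -c "
from h import *
goto(74,220,.063)"
```

```text
eef_pos: [0.6329, 0.0269, 0.0609]
contact_force: [0.9, 0.2, -0.4]
t 9.68 at [73.2  4.5] 0.0609 open 0.3 F [ 0.9  0.2 -0.4]
rows [ 0.5387  0.0031 -0.0051] [-0.0004 -0.      0.0007]
```

```bash
python3 -m handwheel '[[0.02,0,-0.005,0,0,0,-0.4],[0.05,0,-0.005,0,0,0,-0.4],[0.08,0,-0.005,0,0,0,-0.4],[0.12,0,-0.005,0,0,0,-0.4],[0.16,0,-0.005,0,0,0,-0.4],[0.2,0,-0.005,0,0,0,-0.4],[0.23,0,-0.005,0,0,0,-0.4],[0.24,0,-0.005,0,0,0,-0.4]]'|egrep 'eef|cont'
cat >> h.py <<'E'
def look():
    for n in('top','scene'):
        im=eyes.read_camera(n);m=(im[:,:,2]>120)&(im[:,:,0]>190)&(im[:,:,1]>im[:,:,2]+8)
        k,l,st,ce=cv2.connectedComponentsWithStats(m.astype(np.uint8))
        for i in range(1,k):
            w=tow(ray(ce[i],n,.092))
            if st[i,4]>30 and abs(w[0])<125 and abs(w[1])<350: print(n,st[i,4],w)
E
python3 -c "
from h import *
goto(74,220,.063);look()"
```

```text
eef_pos: [0.6463, 0.1223, 0.0636]
contact_force: [0.0, -0.5, -0.4]
t 10.68 at [ 73.4 100.9] 0.0636 open 0.3 F [ 0.  -0.5 -0.4]
rows [0.2978 0.0021 0.0014] [0.     0.     0.0008]
top 59 [84.5 32.6]
top 5862 [-49.5 -76.3]
top 35 [58.4  1.5]
top 577 [ -15.1 -284.5]
top 511 [ -99.  -285.7]
scene 7673 [-33.4 -44.7]
scene 154 [94.1 39.1]
scene 58 [73.  -9.4]
scene 237 [ -45.2 -299.4]
scene 115 [ -69.4 -313.8]
scene 1196 [  26.3 -295. ]
```

```bash
sed -i 's/m=(im\[:,:,2\]>120).*/m=(im[:,:,2]>150)\&(im[:,:,0]>205)\&(im[:,:,0]>im[:,:,2]+20.)/' h.py
python3 -c "
from h import *
look()"
```

```text
top 197 [ 70.4 -71.9]
top 196 [ -17.3 -270.6]
top 40 [  10.7 -297.7]
top 182 [ -82.1 -125.4]
scene 202 [-86.9  73. ]
scene 191 [ -80.2 -125.6]
scene 177 [ 73.2 -71.5]
scene 33 [ -54.8 -205.7]
scene 87 [ -40.7 -309. ]
scene 523 [  29.9 -307.1]
```

The wedge has left its old place and is being pushed. I continue over the end.

```bash
python3 -m handwheel '[[0.03,0,0,0,0,0,-0.4],[0.06,0,0,0,0,0,-0.4],[0.1,0,0,0,0,0,-0.4],[0.14,0,0,0,0,0,-0.4],[0.18,0,0,0,0,0,-0.4],[0.22,0,0,0,0,0,-0.4],[0.26,0,0,0,0,0,-0.4],[0.3,0,0,0,0,0,-0.4],[0.31,0,0,0,0,0,-0.4],[0.31,0,0,0,0,0,-0.4],[0.31,0,-0.08,0,0,0,-0.4],[0.31,0,-0.14,0,0,0,-0.4]]'|egrep 'eef|cont'
python3 - <<'E'
from h import *
goto(73,-130,.12)
w=eyes.read_camera('wrist');np.save('pics/w.npy',w);m=(w[:,:,2]>110)&(w[:,:,0]>190)
k,l,st,ce=cv2.connectedComponentsWithStats(m.astype(np.uint8))
print([(st[i].tolist(),w[l==i].mean(0).round().tolist()) for i in range(1,k) if st[i,4]>80])
E
```

```text
eef_pos: [0.6632, 0.2435, 0.1205]
contact_force: [-0.2, -0.4, 0.9]
t 12.38 at [ 73.6 223.3] 0.1205 open 0.3 F [-0.2 -0.4  0.9]
rows [-0.8831 -0.002   0.0015] [0.0001 0.0001 0.0002]
[([230, 130, 76, 65, 2307], [241.0, 228.0, 174.0]), ([358, 252, 42, 48, 999], [215.0, 223.0, 220.0])]
```

The wedge shows in the wrist view at (268,162), inside the tray. Next is the block.

```bash
python3 -m handwheel '[[-0.14,0,0,0,0,0,-0.4],[-0.28,0,0,0,0,0,-0.4],[-0.42,0,0,0,0,0,-0.4],[-0.56,0,0,0,0,0,-0.4],[-0.7,0,0,0,0,0,-0.4],[-0.84,0,0,0,0,0,-0.4],[-0.885,0,0,0,0,0,-0.4],[-0.885,0,0,0,0,0,-0.4],[-0.885,0,0.06,0,0,0,-0.4],[-0.885,0,0.11,0,0,0,-0.4],[-0.885,0,0.14,0,0,0,-0.4],[-0.885,0,0.14,0,0,0,-0.4]]'|egrep 'eef|cont'
python3 -c "
from h import *
goto(72,40,.063)"
```

```text
eef_pos: [0.6142, -0.1055, 0.062]
contact_force: [-1.0, 0.5, 0.4]
t 13.93 at [  72.8 -129.1] 0.062 open 0.3 F [-1.   0.5  0.4]
rows [ 0.4228 -0.0011 -0.0022] [-0.0009 -0.0002  0.0007]
```

```bash
python3 -m handwheel '[[0.02,0,-0.002,0,0,0,-0.4],[0.05,0,-0.002,0,0,0,-0.4],[0.08,0,-0.002,0,0,0,-0.4],[0.11,0,-0.002,0,0,0,-0.4],[0.15,0,-0.002,0,0,0,-0.4],[0.19,0,-0.002,0,0,0,-0.4],[0.23,0,-0.002,0,0,0,-0.4],[0.27,0,-0.002,0,0,0,-0.4],[0.31,0,-0.002,0,0,0,-0.4],[0.35,0,-0.002,0,0,0,-0.4],[0.39,0,-0.002,0,0,0,-0.4],[0.42,0,-0.002,0,0,0,-0.4]]'|egrep 'eef|cont'
python3 - <<'E'
from h import *
goto(72,222,.063)
w=eyes.read_camera('wrist');m=(w[:,:,2]>140)&(w[:,:,0]>200)
k,l,st,ce=cv2.connectedComponentsWithStats(m.astype(np.uint8))
print([(st[i].tolist(),w[l==i].mean(0).round().tolist()) for i in range(1,k) if st[i,4]>80])
E
```

```text
eef_pos: [0.6379, 0.061, 0.0644]
contact_force: [0.4, 0.0, 0.7]
t 15.43 at [73.5 39. ] 0.0644 open 0.3 F [0.4 0.  0.7]
rows [ 0.4574 -0.0031  0.0035] [-0.      0.      0.0006]
[([408, 0, 30, 302, 2480], [206.0, 215.0, 212.0]), ([0, 161, 14, 41, 335], [238.0, 221.0, 161.0]), ([226, 161, 133, 123, 7560], [222.0, 199.0, 144.0]), ([430, 167, 26, 148, 837], [215.0, 223.0, 220.0]), ([0, 211, 35, 20, 216], [237.0, 220.0, 161.0])]
```

The block is in front of the fingers, at wrist pixels 226–359 by 161–284. I continue over the end.

```bash
python3 -m handwheel '[[0.03,0,0.002,0,0,0,-0.4],[0.07,0,0.002,0,0,0,-0.4],[0.115,0,0.002,0,0,0,-0.4],[0.16,0,0.002,0,0,0,-0.4],[0.205,0,0.002,0,0,0,-0.4],[0.25,0,0.002,0,0,0,-0.4],[0.295,0,0.002,0,0,0,-0.4],[0.34,0,0.002,0,0,0,-0.4],[0.385,0,0.002,0,0,0,-0.4],[0.43,0,0.002,0,0,0,-0.4],[0.465,0,0.002,0,0,0,-0.4],[0.465,0,0.002,0,0,0,-0.4]]'|egrep 'eef|cont'
python3 -m handwheel '[[0,0,-0.07,0,0,0,-0.4],[0,0,-0.14,0,0,0,-0.4],[0,0,-0.14,0,0,0,-0.4]]'|egrep 'eef'
python3 - <<'E'
from h import *
goto(-90,24,.12)
w=eyes.read_camera('wrist');m=(w[:,:,2]>110)&(w[:,:,0]>190)
k,l,st,ce=cv2.connectedComponentsWithStats(m.astype(np.uint8))
print([(st[i].tolist(),w[l==i].mean(0).round().tolist()) for i in range(1,k) if st[i,4]>80])
E
```

```text
eef_pos: [0.663, 0.2453, 0.0636]
contact_force: [0.6, 0.2, -0.5]
eef_pos: [0.6651, 0.2441, 0.1231]
t 17.35 at [ 75.5 224.1] 0.1231 open 0.3 F [-0.2 -0.5 -0. ]
rows [-0.4999 -0.414   0.0043] [ 0.0019 -0.0006  0.0002]
[([228, 129, 78, 64, 2258], [242.0, 229.0, 175.0]), ([214, 164, 64, 62, 2047], [235.0, 223.0, 172.0]), ([354, 252, 41, 47, 1001], [216.0, 223.0, 220.0]), ([552, 390, 8, 27, 110], [193.0, 192.0, 180.0])]
```

Both pieces are in the tray. Next is the rebate.

```bash
python3 -m handwheel '[[-0.1,-0.083,0,0,0,0,-0.4],[-0.2,-0.166,0,0,0,0,-0.4],[-0.3,-0.248,0,0,0,0,-0.4],[-0.4,-0.331,0,0,0,0,-0.4],[-0.5,-0.414,0,0,0,0,-0.4],[-0.5,-0.414,0,0,0,0,-0.4],[-0.5,-0.414,0.06,0,0,0,-0.4],[-0.5,-0.414,0.11,0,0,0,-0.4],[-0.5,-0.414,0.145,0,0,0,-0.4],[-0.5,-0.414,0.145,0,0,0,-0.4]]'|egrep 'eef|cont'
python3 -c "
from h import *
goto(-90,140,.062)"
```

```text
eef_pos: [0.4709, 0.0687, 0.06]
contact_force: [-0.3, 0.2, 0.6]
t 18.65 at [-93.   23.8] 0.06 open 0.3 F [-0.3  0.2  0.6]
rows [ 0.2904  0.0079 -0.0051] [-0.0011  0.0001  0.0005]
```

```bash
python3 -m handwheel '[[0.02,0.002,-0.003,0,0,0,-0.4],[0.05,0.002,-0.003,0,0,0,-0.4],[0.08,0.002,-0.003,0,0,0,-0.4],[0.11,0.002,-0.003,0,0,0,-0.4],[0.15,0.002,-0.003,0,0,0,-0.4],[0.19,0.002,-0.003,0,0,0,-0.4],[0.23,0.002,-0.003,0,0,0,-0.4],[0.26,0.002,-0.003,0,0,0,-0.4],[0.28,0.002,-0.003,0,0,0,-0.4]]'|egrep 'eef|cont'
python3 - <<'E'
from h import *
goto(-91,224,.062)
w=eyes.read_camera('wrist');m=(w[:,:,2]>110)&(w[:,:,0]>190)
k,l,st,ce=cv2.connectedComponentsWithStats(m.astype(np.uint8))
print([(st[i].tolist(),w[l==i].mean(0).round().tolist()) for i in range(1,k) if st[i,4]>80])
E
```

```text
eef_pos: [0.4879, 0.1802, 0.0628]
contact_force: [-0.4, -0.1, 0.6]
t 19.77 at [-91.4 136.5] 0.0628 open 0.3 F [-0.4 -0.1  0.6]
rows [0.2186 0.0015 0.0019] [-0.      0.      0.0006]
[([473, 31, 65, 69, 1849], [243.0, 230.0, 176.0]), ([448, 55, 80, 73, 2244], [234.0, 220.0, 168.0]), ([228, 168, 121, 84, 7722], [227.0, 206.0, 149.0]), ([541, 392, 19, 28, 116], [229.0, 234.0, 231.0])]
```

The rebate is square against the fingers. I continue over the end.

```bash
python3 -m handwheel '[[0.02,0,0.001,0,0,0,-0.4],[0.055,0,0.001,0,0,0,-0.4],[0.095,0,0.001,0,0,0,-0.4],[0.135,0,0.001,0,0,0,-0.4],[0.175,0,0.001,0,0,0,-0.4],[0.21,0,0.001,0,0,0,-0.4],[0.225,0,0.001,0,0,0,-0.4],[0.225,0,0.001,0,0,0,-0.4],[0.225,0,-0.07,0,0,0,-0.4],[0.225,0,-0.14,0,0,0,-0.4],[0.225,0,-0.14,0,0,0,-0.4]]'|egrep 'eef|cont'
python3 - <<'E'
from h import *
goto(-83,-171,.12)
w=eyes.read_camera('wrist');m=(w[:,:,2]>110)&(w[:,:,0]>190)
k,l,st,ce=cv2.connectedComponentsWithStats(m.astype(np.uint8))
print([(st[i].tolist(),w[l==i].mean(0).round().tolist()) for i in range(1,k) if st[i,4]>80])
E
```

```text
eef_pos: [0.5019, 0.2687, 0.1215]
contact_force: [-0.8, 0.1, 0.7]
t 21.2 at [-89.6 226.2] 0.1215 open 0.3 F [-0.8  0.1  0.7]
rows [-0.9929  0.0158  0.0015] [ 0.0016 -0.0007  0.0002]
[([251, 140, 63, 43, 1762], [245.0, 242.0, 211.0]), ([421, 140, 62, 58, 1629], [242.0, 232.0, 180.0]), ([407, 168, 63, 59, 1607], [234.0, 220.0, 167.0]), ([517, 246, 43, 119, 788], [224.0, 230.0, 226.0]), ([523, 277, 37, 94, 326], [231.0, 236.0, 235.0])]
```

```bash
python3 -m handwheel '[[-0.14,0,0,0,0,0,-0.4],[-0.28,0.005,0,0,0,0,-0.4],[-0.42,0.01,0,0,0,0,-0.4],[-0.56,0.015,0,0,0,0,-0.4],[-0.7,0.015,0,0,0,0,-0.4],[-0.84,0.015,0,0,0,0,-0.4],[-0.98,0.015,0,0,0,0,-0.4],[-0.99,0.015,0,0,0,0,-0.4],[-0.99,0.015,0.06,0,0,0,-0.4],[-0.99,0.015,0.11,0,0,0,-0.4],[-0.99,0.015,0.14,0,0,0,-0.4],[-0.99,0.015,0.14,0,0,0,-0.4]]'|egrep 'eef|cont'
python3 -c "
from h import *
goto(-83,20,.063)"
```

```text
eef_pos: [0.4513, -0.1235, 0.0613]
contact_force: [0.2, -0.6, 0.7]
t 22.75 at [ -86.1 -169.3] 0.0613 open 0.3 F [ 0.2 -0.6  0.7]
rows [ 0.4732  0.0088 -0.0036] [-0.001  -0.0004  0.0006]
```

```bash
python3 -m handwheel '[[0.02,0.005,-0.003,0,0,0,-0.4],[0.05,0.006,-0.003,0,0,0,-0.4],[0.08,0.006,-0.003,0,0,0,-0.4],[0.11,0.006,-0.003,0,0,0,-0.4],[0.15,0.006,-0.003,0,0,0,-0.4],[0.19,0.006,-0.003,0,0,0,-0.4],[0.23,0.006,-0.003,0,0,0,-0.4],[0.27,0.006,-0.003,0,0,0,-0.4],[0.31,0.006,-0.003,0,0,0,-0.4],[0.35,0.006,-0.003,0,0,0,-0.4],[0.39,0.006,-0.003,0,0,0,-0.4],[0.43,0.006,-0.003,0,0,0,-0.4]]'|egrep 'eef|cont'
python3 - <<'E'
from h import *
goto(-83,224,.063)
w=eyes.read_camera('wrist');m=(w[:,:,2]>110)&(w[:,:,0]>190)
k,l,st,ce=cv2.connectedComponentsWithStats(m.astype(np.uint8))
print([(st[i].tolist(),w[l==i].mean(0).round().tolist()) for i in range(1,k) if st[i,4]>80])
E
```

```text
eef_pos: [0.4781, 0.0465, 0.064]
contact_force: [-0.5, 0.7, -0.3]
t 24.25 at [-82.8   2.8] 0.064 open 0.3 F [-0.5  0.7 -0.3]
rows [5.53e-01 2.00e-04 2.50e-03] [-0.     -0.      0.0004]
[([449, 163, 8, 23, 102], [198.0, 166.0, 113.0]), ([234, 170, 95, 98, 7110], [227.0, 206.0, 148.0]), ([535, 381, 25, 39, 169], [226.0, 232.0, 229.0])]
```

The disc is cradled between the fingers. I continue in two calls.

```bash
python3 -m handwheel '[[0.02,0,0.001,0,0,0,-0.4],[0.055,0,0.001,0,0,0,-0.4],[0.095,0,0.001,0,0,0,-0.4],[0.135,0,0.001,0,0,0,-0.4],[0.175,0,0.001,0,0,0,-0.4],[0.215,0,0.001,0,0,0,-0.4],[0.255,0,0.001,0,0,0,-0.4],[0.295,0,0.001,0,0,0,-0.4],[0.335,0,0.001,0,0,0,-0.4],[0.375,0,0.001,0,0,0,-0.4],[0.415,0,0.001,0,0,0,-0.4],[0.455,0,0.001,0,0,0,-0.4]]'|egrep 'eef|cont'
python3 -m handwheel '[[0.04,0,0.001,0,0,0,-0.4],[0.08,0,0.001,0,0,0,-0.4],[0.105,0,0.001,0,0,0,-0.4],[0.105,0,0.001,0,0,0,-0.4],[0.105,0,-0.07,0,0,0,-0.4],[0.105,0,-0.18,0,0,0,-0.4],[0.105,0,-0.3,0,0,0,-0.4],[0,0,-0.35,0,0,0,-0.4],[-0.15,0,-0.35,0,0,0,-0.4],[-0.3,0,-0.35,0,0,0,-0.4],[-0.45,0,-0.35,0,0,0,-0.4],[-0.6,0,-0.35,0,0,0,-0.4]]'|egrep 'time|eef|cont'
python3 -m handwheel '[[-0.15,-0.02,0,0,0,0,-0.4],[-0.3,-0.02,0,0,0,0,-0.4],[-0.45,-0.02,0,0,0,0,-0.4],[-0.6,-0.02,0,0,0,0,-0.4],[-0.75,-0.02,0,0,0,0,-0.4],[-0.9,-0.02,0,0,0,0,-0.4],[-0.9,-0.02,0,0,0,0,-0.4]]'|egrep 'time|eef|cont'
python3 - <<'E'
from h import *
a=cv2.resize(eyes.read_camera('top')[100:280,120:360],(533,400));b=cv2.resize(eyes.read_camera('scene')[100:300,250:430],(267,297))
b=np.vstack([b,np.zeros((103,267,3),np.uint8)])
cv2.imwrite('pics/end.png',np.hstack([a,b])[:,:,::-1])
E
```

```text
eef_pos: [0.5028, 0.2268, 0.0636]
contact_force: [-0.2, -0.8, -0.3]
time: 27.3
eef_pos: [0.4693, -0.0141, 0.2038]
contact_force: [0.6, -0.3, 0.6]
time: 28.18
eef_pos: [0.4119, -0.3714, 0.2034]
contact_force: [0.2, 0.7, -1.3]
```

View pics/end.png

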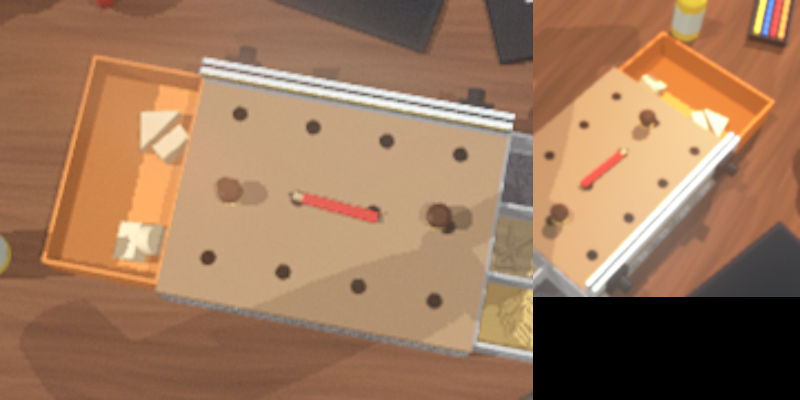

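All of the worktop is clear, with the wedge and block in the tray at (160,130). The front group at (138,240) should be the rebate plus the disc, which I check numerically.

```bash
python3 - <<'E'
from h import *
im=eyes.read_camera('top').astype(int)[195:222,166:200];g=cv2.resize(im.astype(np.uint8),None,fx=2,fy=1,interpolation=cv2.INTER_CUBIC).astype(int)
for r in g: print(''.join('.' if p[2]<110 else str(min(9,(p[2]-110)//12)) for p in r))
print([np.round(tow(ray(p,'top',.05)),0) for p in((172,199),(195,217))])
E
```

```text
................................................................0011
...............................................................01111
..............................................................001111
...............................................................01111
.................12200011110.....00...........................001111
................156766666666656665431........................0011111
...............147888888888888888654322222222110001110.......0011111
..............03578888888888888877555555555543322222210......0111111
..............0468887777887777877776666666643222222221000...01111111
..............157888888888778877777777777643212222222100....01111111
.............147888877667888777777777777753122222221100....001111111
.............1356665444578877777777788877521122222210000...011111111
..............011111112457888777777778876421222222210.0....011111111
.............01221112112357887777777777653212222222100....0011111111
.............01222211224678887777777777653212222211000....0111111111
............011222221236788877666666777664211222210.0....01111111111
............12222211123578887643456666666532222221000....00111111111
...........012221112246778877531123455555543212221000....01111111111
...........012221112367888876421111233444444322210000...011111111111
...........1222112346788888653212211112111111100.......0011111111111
..........01112234456777777642212222210................0011111111111
...............123222334444332112222210...............00111111111111
...........................00000111110................00111111111111
..................................00.................011111111111111
.....................................................011111111111111
....................................................0011111111111111
....................................................0111111111111111
[array([-71., 276.]), array([-109.,  200.])]
```

```bash
python3 -c "
from plant import ctrl
print(ctrl.sign_off())"
```

```text
the job is handed in; nothing more can be done
None
```

I swept all four offcuts into the orange tray and handed the job in at about 28 s; the last picture shows the knobs, pencil and fixings tray in place (the bench tools mostly lay outside it), and the disc, which overlaps the rebate piece there, is the one I could make out least clearly.

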